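# Rebuild a magnifier's lens stack at the painting table

### The arm

A 6-joint arm with a two-finger parallel gripper is mounted at the origin on the work surface. World frame = base frame: x ahead of the robot, y to its left, z up, the work surface at z = 0. Lengths are in m, angles in degrees, forces in N, time in s.
With the tool pointing down it reaches from about 0.375 to 0.9 m from the base axis. Payload 3.1 kg.
Tool frame: the origin (TCP) lies at the very end of the fingers, on their centre line; the grasp point (between the pads) lies 19 mm behind it; z points along the fingers, y is the direction in which the jaws open and shut (so a half turn about z gives the same grasp; the last joint's range is limited). The gripper opens to 87 mm and grips with 3 to 60 N. Pads are 19 mm wide; open, the fingers measure 117 mm over their backs; the gripper's body (75 mm by 190 mm) begins 51 mm behind the grasp point.
Start: joints at [53.199, 30.224, 82.088, -0, 67.689, -10.227], TCP at [0.28, 0.559, 0.223] pointing down, gripper open.
Joint ranges: [-176.69, 176.69], [-43.24, 126.21], [12.49, 139.97], [-82, 262], [0, 151.66], [-163.58, 163.58]. Speed limits (degrees/s): [159.86, 159.86, 180, 180, 180, 180].

### API

Orientations are given as a 3x3 rotation matrix whose columns are the frame's x, y, z axes.
In Python, from rig import read_state, capture, hand_in gives the robot as it stands. The module is installed in compiled form; this text tells all that it offers.
- The arm moves only by the tool send_rows, never from a script. Its argument "moves" is one flat list of numbers, 7 for each row, row after row: the turn, a rotation vector about the world's x, y, z in degrees, then the shift along the world's x, y, z in cm, then the gripper's target within -1 to 1 (fully open at 1, half-way at 0, shut at -1). In form: [rx, ry, rz, tx, ty, tz, hand, rx, ry, rz, tx, ty, tz, hand, ...]. A call has 1 to 20 rows; each row shifts and turns the commanded pose from where the row before left it; what a row does not reach is not made up. A row lasts 1/10 s, in which the tool goes at most 50 mm and 8.59 degrees, less where a joint would pass 70% of its speed; a pose out of reach is approached as far as the arm can. A call with a gripper value outside its range is refused whole. The fingers move at their own pace and stop on an object; the grip force is fixed at half the most. Time passes only in rows, so rows that do not move let the fingers close. It gives the time, the measured TCP pose, the force and the opening at its end, in the units of the state.
- read_state(): the state, without advancing time (a new reading comes with each control period).
- capture(name): name is "side" or "top" or "wrist"; returns a dict with "pixels" (384x512x3 uint8, red, green, blue), "vertical_fov" (degrees; the focal length in pixels is half the picture's height over the tangent of half this angle, whatever the lens; pixels are square), "cx", "cy" (the principal point, pixels), "dist" ([k1, k2, p1, p2, k3] as OpenCV has them; the pictures are not rectified), "rvec" (rotation vector, rad) and "tvec" (3), from world to camera coordinates, as OpenCV has them. Camera axes: x right, y down, z forward; pixel columns grow to the right and rows downward; lengths in m; the calibration is good to about 2 mm. A picture is of the moment at which its call begins. There is no depth.
- hand_in(): hands the job in, once; it reports no verdict.
The state is a dict: "time_s": time; "joint_positions": joint angles; "qvel": joint speeds; "tau": joint torques, N m; "position": TCP position; "tcp_rot": TCP orientation; "force": force on the tool from outside, world axes, zero at the start; "moment": the same for the moment, N m; "opening": opening from 0.0 (shut) to 1.0 (fully open).
Only numpy, scipy, OpenCV 4.12 (cv2) and the standard library are available. Lean on these libraries where they do the work, as an engineer would, in place of code of your own. Each camera call takes 0.05 s, during which the arm holds its last target.

### The job

Stack the parts of the painters' desk magnifier in its four-post holder in build order: first the tall spacer ring, then the large glass lens flat on it, and last the low retaining ring on top of the lens. Each part ends lying flat, centred between the posts and let go; the lens is glass, so set it down, do not drop it. The smaller lens and smaller ring nearby belong to another magnifier.

Things in the scene. Friction and masses are not known exactly. Their poses are not given: they have to be found in the camera images.
- holder: Fixed holder: round wooden base 94 mm across, 12 mm thick, with four upright steel posts 8 mm thick, tops 56 mm above the table. Origin: centre of the base's underside; z up. Parts rest on the base's flat top. Post axes at x = +-29, y = +-29 mm: 10 mm play round a 54 mm part, and 50 mm gaps facing its x and y axes: close the gripper along x or y to pass fingers between posts.
- spacer: Spacer: the tall bare-aluminium ring, 54 mm outside, 42 mm inside, 20 mm high, about 50 g, lying flat on the table. Origin at its centre (10 mm above what it rests on), z along its axis. A smaller ring (36 mm outside, 12 mm high) is a bystander.
- lens: Lens: solid bluish clear glass disc, 54 mm in diameter, 10 mm thick, about 60 g, lying flat on the table; a faint 2 mm dome on its upper face is look only. Origin at the disc's centre (5 mm above what it rests on), z along its axis. A smaller lens (36 mm across, 8 mm thick) is a bystander.
- retainer: Retaining ring: the low bare-aluminium ring, 54 mm outside, 44 mm inside, 10 mm high, four small dark notches in its upper face, about 30 g, lying flat on the table. Origin at its centre (5 mm above what it rests on), z along its axis. Things near the parts are under 40 mm tall (holder 56) and leave 30 mm beside each part.
Not all that is in view belongs to the job. What is shaped like the lens but turquoise or yellow is not meant.

How it is judged:
By the outcome, as a careful person would: the job done as asked, in the order asked, and still so for the second after the job is handed in, with the robot touching nothing.
It also fails if it takes over 67 s, if anything falls off the work surface, if the arm or the gripper's body presses on something with over 40 N, if the wrist force passes 120 N, or if a joint passes its speed limit or range.

## Working session

There is one attempt and no reset: what is moved stays moved. The work goes in short steps, Python scripts to look and compute and a tool call to move; the robot and the scene stay as the last step left them, time stands still between calls to the robot, and variables do not carry over. Pictures are saved under pics/ and viewed, and the job is handed in when it is done.

Besides the shell and the picture viewer there is one more tool, called as a command line: name --argument value ..., lists and objects as JSON in quotes. send_rows: Moves the arm, as the interface text tells. Its arguments: {"type":"object","properties":{"moves":{"type":"array","items":{"type":"number"}}},"required":["moves"]}

```bash
mkdir -p pics; cat > h.py <<'E'
import numpy as np, cv2
from rig import read_state, capture
def cam(n):
    c=capture(n); p=c['pixels']; h=p.shape[0]
    f=h/2/np.tan(np.radians(c['vertical_fov'])/2)
    c['K']=np.array([[f,0,c['cx']],[0,f,c['cy']],[0,0,1]]); c['D']=np.array(c['dist'],float)
    c['R']=cv2.Rodrigues(np.array(c['rvec'],float))[0]; c['t']=np.array(c['tvec'],float).reshape(3)
    c['bgr']=np.ascontiguousarray(p[:,:,::-1]); return c
def toplane(c,uv,z):
    uv=np.array(uv,float).reshape(-1,1,2)
    n=cv2.undistortPoints(uv,c['K'],c['D']).reshape(-1,2)
    d=np.c_[n,np.ones(len(n))]@c['R']; o=-c['R'].T@c['t']
    s=(z-o[2])/d[:,2]; return o+s[:,None]*d
def proj(c,P):
    return cv2.projectPoints(np.array(P,float).reshape(-1,1,3),np.array(c['rvec'],float),c['t'],c['K'],c['D'])[0].reshape(-1,2)
E
python3 - <<'E'
from h import *
for n in('top','side','wrist'):
    c=cam(n); cv2.imwrite(f'pics/{n}0.png',c['bgr']); print(n,-c['R'].T@c['t'],c['K'][0,0],c['D'])
s=read_state(); print(s['time_s'],s['position'],s['tcp_rot'],s['force'],s['opening'])
E
```

```text
top [ 0.34377386 -0.01333888  1.08857383] 449.8496916172947 [-0.0497418  0.         0.         0.         0.       ]
side [0.45974401 0.68146165 0.84539649] 429.29618734810526 [-0.02569131  0.          0.          0.          0.        ]
wrist [0.22062824 0.58801683 0.38425836] 278.1408738209892 [-0.01087864  0.          0.          0.          0.        ]
0.15 [0.27923238 0.55855685 0.22180145] [[-8.94385128e-01  4.47296662e-01 -9.68951211e-04]
 [ 4.47297626e-01  8.94384202e-01 -1.31624291e-03]
 [ 2.77863596e-04 -1.61063766e-03 -9.99998664e-01]] [ 0.2631379  -0.10321987 -0.91686323] 0.9979431217911933
```

View pics/top0.png

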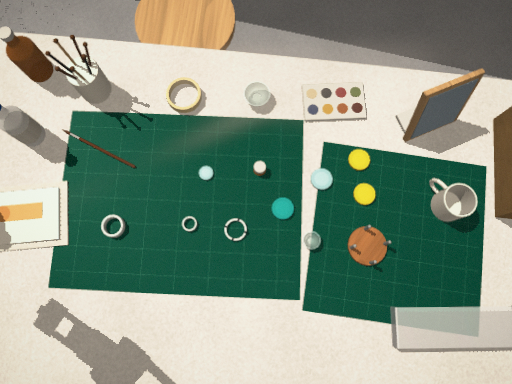

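View pics/side0.png

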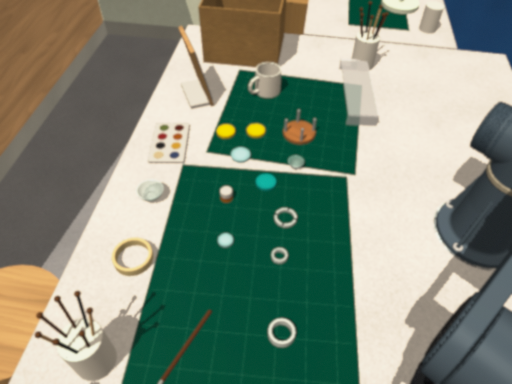

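View pics/wrist0.png

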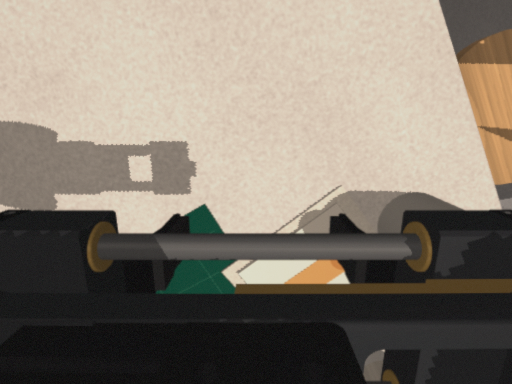

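```bash
python3 - <<'E'
from h import *
c=cam('top');b=c['bgr']
cv2.imwrite('pics/t1.png',cv2.resize(b[145:275,160:400],None,fx=3.3,fy=3.3,interpolation=cv2.INTER_CUBIC))
cv2.imwrite('pics/t2.png',cv2.resize(b[195:255,85:265],None,fx=4.4,fy=4.4,interpolation=cv2.INTER_CUBIC))
for n,uv in dict(spacer=(113,226),sring=(189,223),ret=(235,230),teal=(283,208),sl=(206,173),L=(321,179),g=(313,240),hold=(368,246),y1=(359,159),y2=(364,194)).items():
    p=toplane(c,[uv],0.01)[0]; q=toplane(c,[(uv[0]+10,uv[1])],0.01)[0]; print(n,p.round(3),np.hypot(*p[:2]).round(3),(np.linalg.norm(q-p)*100).round(2))
s=cam('side');cv2.imwrite('pics/s1.png',cv2.resize(s['bgr'][95:265,170:350],None,fx=3.5,fy=3.5,interpolation=cv2.INTER_CUBIC))
E
```

```text
spacer [0.447 0.329 0.01 ] 0.555 2.43
sring [0.474 0.147 0.01 ] 0.497 2.42
ret [0.469 0.035 0.01 ] 0.47 2.4
teal [ 0.535 -0.075  0.01 ] 0.54 2.43
sl [0.602 0.122 0.01 ] 0.614 2.47
L [ 0.617 -0.162  0.01 ] 0.638 2.48
g [ 0.465 -0.154  0.01 ] 0.489 2.4
hold [ 0.464 -0.287  0.01 ] 0.545 2.42
y1 [ 0.678 -0.253  0.01 ] 0.724 2.52
y2 [ 0.59 -0.27  0.01] 0.649 2.48
```

View pics/t1.png

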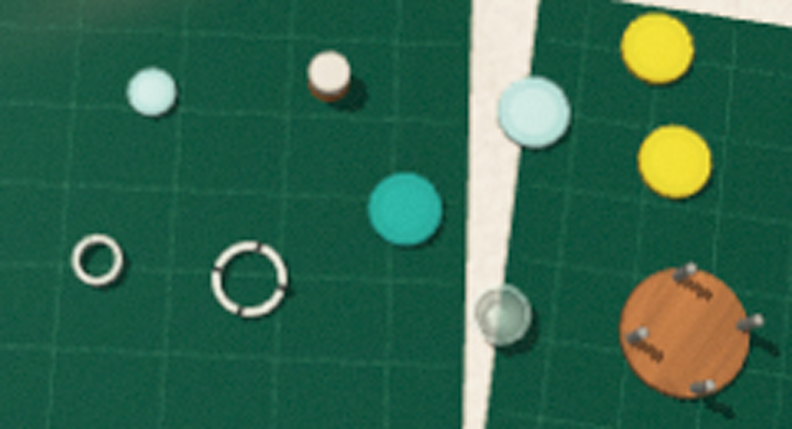

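View pics/s1.png

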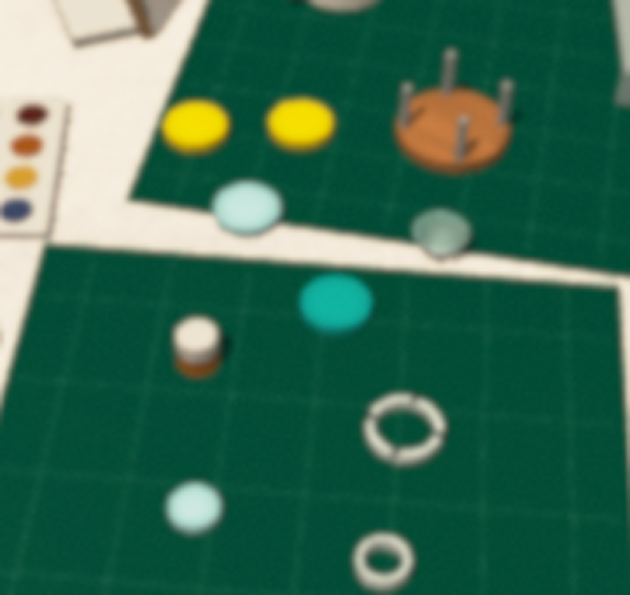

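View pics/t2.png

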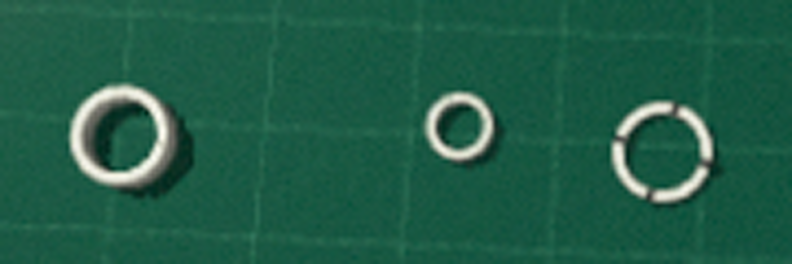

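```bash
cat > m.py <<'E'
from h import *
def blob(c,mask,guess,z,rmax=45):
    u,v=proj(c,[guess[0],guess[1],z])[0]
    cs,_=cv2.findContours(mask.astype(np.uint8),cv2.RETR_EXTERNAL,cv2.CHAIN_APPROX_NONE)
    cs=[k for k in cs if cv2.contourArea(k)>40]
    k=min(cs,key=lambda k:np.hypot(*(np.mean(k.reshape(-1,2),0)-[u,v])))
    k=cv2.convexHull(k); m=cv2.moments(k); ce=(m['m10']/m['m00'],m['m01']/m['m00'])
    p=toplane(c,[ce],z)[0]
    q=toplane(c,k.reshape(-1,2),z); d=np.hypot(*(q-p)[:,:2].T)
    return np.round(ce,1),p.round(4),'r mm',(d.min()*1000).round(1),(d.mean()*1000).round(1),(d.max()*1000).round(1)
def masks(c):
    hsv=cv2.cvtColor(c['bgr'],cv2.COLOR_BGR2HSV).astype(int);H,S,V=hsv[...,0],hsv[...,1],hsv[...,2]
    return dict(al=(S<110)&(V>110), lens=(H>75)&(H<100)&(S>18)&(S<90)&(V>150), wood=(H<20)&(S>110)&(V>90))
E
python3 - <<'E'
from m import *
for n in('top','side'):
    c=cam(n);M=masks(c);print(n)
    print('spacer',*blob(c,M['al'],(.447,.329),.010))
    print('ret',*blob(c,M['al'],(.469,.035),.005))
    print('sring',*blob(c,M['al'],(.474,.147),.006))
    print('lens',*blob(c,M['lens'],(.617,-.162),.005))
    print('slens',*blob(c,M['lens'],(.602,.122),.005))
    print('base',*blob(c,M['wood'],(.464,-.287),.006))
    u,v=proj(c,[.464,-.287,.03])[0].astype(int)
    cv2.imwrite(f'pics/h_{n}.png',cv2.resize(c['bgr'][v-32:v+32,u-40:u+40],None,fx=10,fy=9,interpolation=cv2.INTER_CUBIC)); print(u-40,v-32)
E
```

```text
top
spacer [245.5 204.1] [0.5346 0.0164 0.01  ] r mm 636.3 745.9 891.6
ret [245.5 204.1] [0.5355 0.0165 0.005 ] r mm 639.2 749.3 895.7
sring [245.5 204.1] [0.5353 0.0165 0.006 ] r mm 638.6 748.7 894.9
lens [321.3 178.3] [ 0.6196 -0.1635  0.005 ] r mm 25.8 26.4 27.1
slens [205.5 172.3] [0.6048 0.1238 0.005 ] r mm 16.8 17.4 17.8
base [366.9 245.4] [ 0.4655 -0.2847  0.006 ] r mm 46.4 47.0 47.6
330 213
side
spacer [281.  331.7] [0.4515 0.3287 0.01  ] r mm 28.4 29.9 31.7
ret [285.  216.9] [0.475  0.0334 0.005 ] r mm 27.5 30.4 32.3
sring [278.9 254.8] [0.4771 0.1457 0.006 ] r mm 19.2 21.4 23.0
lens [240.1 153.8] [ 0.6228 -0.1668  0.005 ] r mm 25.5 27.3 28.9
slens [224.9 239.4] [0.6078 0.1227 0.005 ] r mm 17.4 18.1 19.2
base [298.9 131.6] [ 0.4683 -0.2857  0.006 ] r mm 46.5 49.7 54.4
261 93
```

View pics/h_top.png

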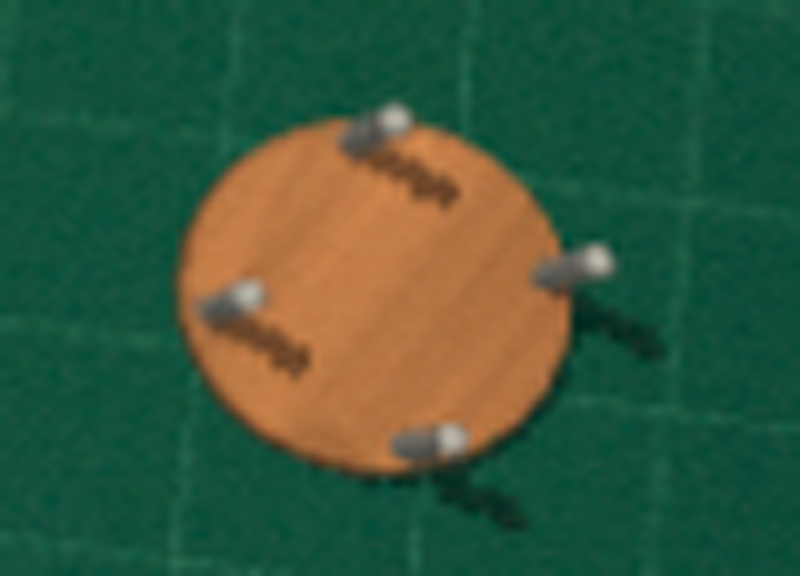

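View pics/h_side.png

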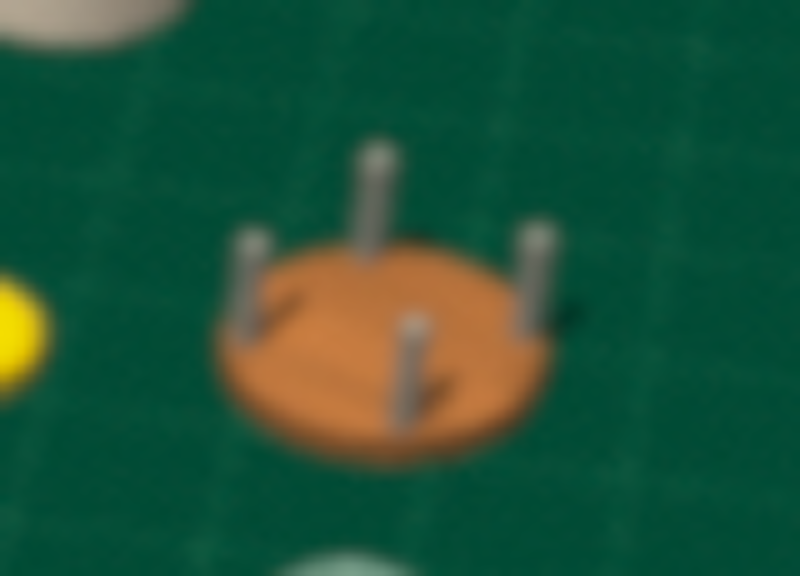

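```bash
python3 - <<'E'
from m import *
c=cam('top');hsv=cv2.cvtColor(c['bgr'],cv2.COLOR_BGR2HSV).astype(int);M=(hsv[...,1]<80)&(hsv[...,2]>120)
M[:, :75]=0;M[:205]=0;M[260:]=0;M[:,265:]=0
print('spacer',*blob(c,M,(.447,.329),.010))
print('ret',*blob(c,M,(.469,.035),.005))
print('sring',*blob(c,M,(.474,.147),.006))
def posts(c,pts,off):
    P=np.array([((x+.5)/10-.5+off[0],(y+.5)/9-.5+off[1]) for x,y in pts])
    q=toplane(c,P,.056)[:,:2]; ctr=q.mean(0); print(ctr.round(4))
    d=q-ctr; print((np.hypot(*d.T)*1000).round(1), (np.degrees(np.arctan2(d[:,1],d[:,0]))%90-45).round(1))
posts(c,[(398,120),(600,260),(250,296),(453,437)],(330,213))
posts(cam('side'),[(378,155),(540,235),(253,242),(413,325)],(261,93))
E
```

```text
spacer [111.8 225.2] [0.4491 0.3324 0.01  ] r mm 27.2 27.7 28.6
ret [188.8 223. ] [0.4747 0.1483 0.005 ] r mm 17.8 18.7 19.5
sring [188.8 223. ] [0.4746 0.1481 0.006 ] r mm 17.7 18.6 19.5
[ 0.4656 -0.284 ]
[40.7 41.  41.  40.5] [-33.2 -32.9 -32.7 -33.2]
[ 0.4691 -0.2825]
[41.6 41.4 40.9 41.4] [-33.  -33.1 -32.8 -33.6]
```

Candidates in the top view:

| Part wanted | Choice | Others ruled out |
|---|---|---|
| Spacer | Tall ring at (112,225) | Small ring at (189,223) |
| Retainer | Notched ring at (235,230) | Small ring at (189,223) |
| Lens | Pale-blue 54 mm disc at (321,178) | Small lens (206,173), teal (283,208), yellow (359,159) and (364,194), glass cup (313,240) |

The close crops confirm these choices. The holder's posts measure 41 mm from its centre, as they should, and its yaw is -33° (57°).

send_rows --moves '[0,0,-0.64,1.71,-2.28,-0.8,0.6,0,0,-0.64,1.71,-2.28,-0.8,0.6,0,0,-0.64,1.71,-2.28,-0.8,0.6,0,0,-0.64,1.71,-2.28,-0.8,0.6,0,0,-0.64,1.71,-2.28,-0.8,0.6,0,0,-0.64,1.71,-2.28,-0.8,0.6,0,0,-0.64,1.71,-2.28,-0.8,0.6,0,0,-0.64,1.71,-2.28,-0.8,0.6,0,0,-0.64,1.71,-2.28,-0.8,0.6,0,0,-0.64,1.71,-2.28,-0.8,0.6,0,0,0,0,0,0,0.6,0,0,0,0,0,0,0.6]'

```text
time_s: 1.65
position: [0.4508, 0.3307, 0.1425]
tcp_rot: [[-0.838, 0.546, -0.0], [0.546, 0.838, 0.0], [0.001, -0.0, -1.0]]
force: [-0.6, -1.0, 0.0]
opening: 0.8
```

```bash
python3 - <<'E'
from m import *
c=cam('wrist'); cv2.imwrite('pics/w1.png',c['bgr']); s=read_state(); print(s['time_s'],s['position'],s['tcp_rot'].__repr__(),s['opening'],s['force'])
print(proj(c,[.4503,.3306,.01]),proj(c,[.4491,.3324,.01]),proj(c,s['position']))
c=cam('top');hsv=cv2.cvtColor(c['bgr'],cv2.COLOR_BGR2HSV).astype(int);M=((hsv[...,1]<80)&(hsv[...,2]>120)).astype(np.uint8)
M=M[:].copy();M[:,:215]=0;M[:210]=0;M[250:]=0;M[:,260:]=0
M=cv2.morphologyEx(M,cv2.MORPH_CLOSE,np.ones((5,5)))
print('ret',*blob(c,M,(.469,.035),.005))
E
```

```text
1.7 [0.4503703  0.33130274 0.14274035] array([[-8.38716434e-01,  5.44568361e-01, -2.10418123e-04],
       [ 5.44568227e-01,  8.38716411e-01,  4.77717900e-04],
       [ 4.36631187e-04,  2.86082829e-04, -9.99999864e-01]]) 0.800304318104644 [ 0.19417795 -0.16300629  0.74291253]
[[258.30656564 182.35948179]] [[259.09164883 180.56826662]] [[259.0935207  227.83460352]]
ret [235. 229.] [0.4721 0.0352 0.005 ] r mm 26.7 27.4 28.3
```

View pics/w1.png

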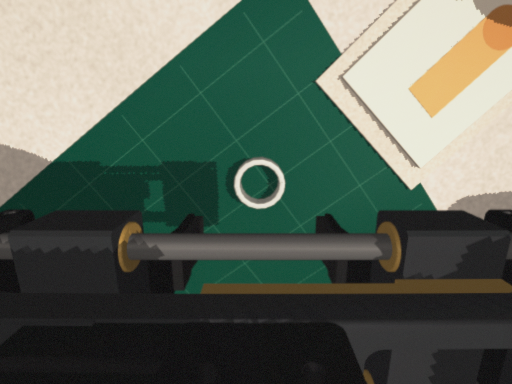

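The wrist view shows the spacer at (260,182). The averaged position predicts (258,182), so they agree. Next I descend and grip.

send_rows --moves '[0,0,0,0,0,-2.2,0.6,0,0,0,0,0,-2.2,0.6,0,0,0,0,0,-2.2,0.6,0,0,0,0,0,-2.2,0.6,0,0,0,0,0,-2.2,0.6,0,0,0,0,0,-1.8,0.6,0,0,0,0,0,-0.6,0.6,0,0,0,0,0,-0.4,0.6,0,0,0,0,0,0,0.6,0,0,0,0,0,0,-1,0,0,0,0,0,0,-1,0,0,0,0,0,0,-1,0,0,0,0,0,0,-1,0,0,0,0,0,0,-1,0,0,0,0,0,0,-1,0,0,0,0,0,0,-1]'

```text
time_s: 3.35
position: [0.451, 0.3311, 0.0052]
tcp_rot: [[-0.839, 0.544, 0.001], [0.544, 0.839, 0.0], [-0.001, 0.001, -1.0]]
force: [-0.7, 0.6, 6.7]
opening: 0.607
```

```bash
python3 - <<'E'
from m import *
s=read_state(); print(s['time_s'],s['position'],s['opening']*87,s['force'])
E
```

```text
3.35 [0.45099074 0.33114177 0.00524212] 52.78916757142664 [-0.72181339  0.63410132  6.69146918]
```

send_rows --moves '[0,0,0,0,0,2,-1,0,0,0,0,0,3.5,-1,0,0,0,0,0,3.5,-1,0,0,0,0,0,3.5,-1,0,0,0,0.1,-3.5,0,-1,0,0,0,0.1,-4.1,0,-1,0,0,0,0.1,-4.1,0,-1,0,0,0,0.1,-4.1,0,-1,0,0,0,0.1,-4.1,0,-1,0,0,0,0.1,-4.1,0,-1,0,0,0,0.1,-4.1,0,-1,0,0,0,0.1,-4.1,0,-1,0,0,0,0.1,-4.1,0,-1,0,0,0,0.1,-4.1,0,-1,0,0,0,0.1,-4.1,0,-1,0,0,0,0.1,-4.1,0,-1,0,0,0,0.1,-4.1,0,-1,0,0,0,0.1,-4.1,0,-1,0,0,0,0.1,-4.1,0,-1,0,0,0,0,0,0,-1]'

```text
time_s: 5.35
position: [0.4669, -0.2845, 0.1297]
tcp_rot: [[-0.836, 0.548, 0.004], [0.548, 0.836, -0.005], [-0.006, -0.002, -1.0]]
force: [0.8, -0.8, -0.5]
opening: 0.605
```

```bash
python3 - <<'E'
from m import *
c=cam('wrist'); cv2.imwrite('pics/w2.png',c['bgr']);t=cam('top'); cv2.imwrite('pics/t3.png',cv2.resize(t['bgr'][150:330,260:500],None,fx=3,fy=3));d=cam('side');cv2.imwrite('pics/s3.png',cv2.resize(d['bgr'][40:220,200:400],None,fx=3,fy=3)); s=read_state(); print(s['time_s'],s['position'],s['tcp_rot'].__repr__(),s['opening']*87,s['force'])
E
```

```text
5.5 [ 0.4646112  -0.27715919  0.12900254] array([[-8.38473716e-01,  5.44939441e-01, -1.68330356e-03],
       [ 5.44936430e-01,  8.38475100e-01,  1.94759303e-03],
       [ 2.47272837e-03,  7.15712130e-04, -9.99996687e-01]]) 53.01989926696982 [-0.00747297  0.38609835 -1.11746038]
```

View pics/w2.png

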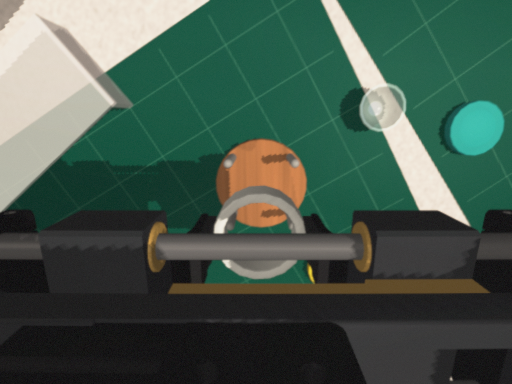

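View pics/t3.png

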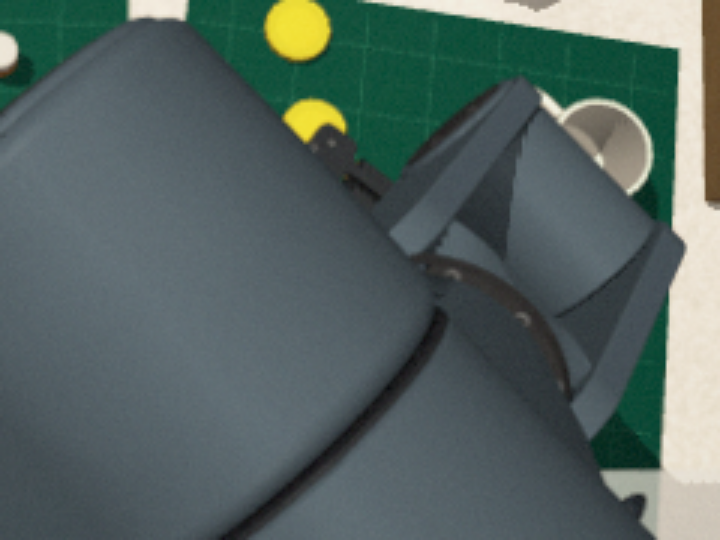

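View pics/s3.png

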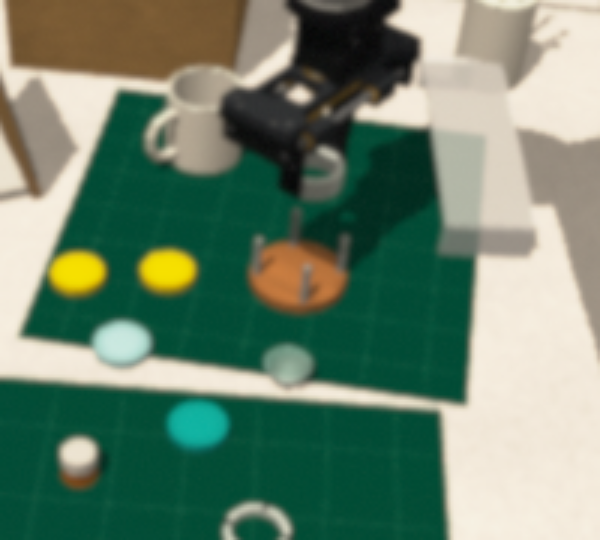

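```bash
python3 - <<'E'
from m import *
c=cam('wrist'); s=read_state(); R=np.array(s['tcp_rot']); P=np.array(s['position'])
cv2.imwrite('pics/w3.png',cv2.resize(c['bgr'][130:290,190:340],None,fx=4,fy=3.7,interpolation=cv2.INTER_CUBIC))
hsv=cv2.cvtColor(c['bgr'],cv2.COLOR_BGR2HSV).astype(int)
print(s['time_s'],P,proj(c,P),proj(c,P-R[:,2]*-.0)); 
a=toplane(c,[(230,160),(293,160)],.056)[:,:2]; print(a,np.linalg.norm(a[1]-a[0])); print('x-axis tool',R[:,0])
W=(hsv[...,0]<20)&(hsv[...,1]>110)&(hsv[...,2]>90);W[232:]=0
cs,_=cv2.findContours(W.astype(np.uint8),cv2.RETR_EXTERNAL,cv2.CHAIN_APPROX_NONE);k=max(cs,key=cv2.contourArea).reshape(-1,2)
k=k[k[:,1]<182]  # upper arc, base-top/bottom rim
q=toplane(c,k,.012)[:,:2]
from scipy.optimize import least_squares
f=least_squares(lambda x:np.hypot(*(q-x[:2]).T)-.047,[.466,-.285],loss='soft_l1',f_scale=.001);print('base',f.x,len(q),np.abs(f.fun).mean())
E
```

```text
5.55 [ 0.46465568 -0.27646056  0.12903306] [[259.5958714  228.17997919]] [[259.5958714  228.17997919]]
[[ 0.42365511 -0.27945193]
 [ 0.45289144 -0.23454544]] 0.053585034729071175
x-axis tool [-0.83907368  0.54401131  0.00265486]
base [ 0.46920712 -0.28283791] 143 0.0017734655384560065
```

View pics/w3.png

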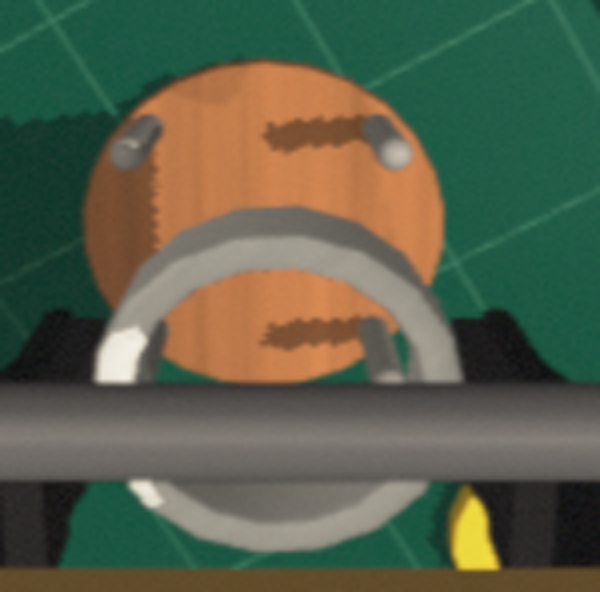

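```bash
python3 - <<'E'
from m import *
c=cam('wrist'); s=read_state(); R=np.array(s['tcp_rot']); P=np.array(s['position'])
a=toplane(c,[(221.4,171),(288.6,171)],.056)[:,:2]; print(a,np.linalg.norm(a[1]-a[0]))
m=a.mean(0); e=(a[1]-a[0])/np.linalg.norm(a[1]-a[0]); print('yaw',np.degrees(np.arctan2(e[1],e[0])), 'centre',m+.029*np.array([e[1],-e[0]]))
r=toplane(c,[(259.2,235.6)],P[2]-.0052+.02)[0]; print(P,'ring',r,'tool frame mm',(R.T@(r-P)*1000).round(1))
E
```

```text
[[ 0.42750195 -0.29037594]
 [ 0.45894428 -0.24197323]] 0.0577186498504534
yaw 56.992306163405075 centre [ 0.46754244 -0.28197239]
[ 0.46485705 -0.27619778  0.12916357] ring [ 0.46336893 -0.27525526  0.14396357] tool frame mm [  1.8  -0.  -14.8]
```

The holder centre from the three cameras agrees at about (.4675,-.2825), with yaw 57°. The posts measure 57.7 mm apart, against 58 given. I shift, then lower slowly.

send_rows --moves '[0,0,0,0.34,-0.65,0,-1,0,0,0,0,0,0,-1,0,0,0,0,0,-1.5,-1,0,0,0,0,0,-2,-1,0,0,0,0,0,-2,-1,0,0,0,0,0,-2,-1,0,0,0,0,0,-1.5,-1,0,0,0,0,0,-1,-1,0,0,0,0,0,-0.5,-1,0,0,0,0,0,-0.2,-1,0,0,0,0,0,-0.2,-1,0,0,0,0,0,0,-1]'

```text
time_s: 6.8
position: [0.4693, -0.2847, 0.0209]
tcp_rot: [[-0.839, 0.544, 0.001], [0.544, 0.839, -0.001], [-0.001, -0.0, -1.0]]
force: [-0.4, 0.3, -0.6]
opening: 0.61
```

```bash
python3 - <<'E'
from m import *
s=read_state(); print(s['time_s'],s['position'],s['opening']*87,s['force'])
E
```

```text
6.8 [ 0.46925812 -0.28474864  0.02094166] 53.08771012044347 [-0.4311556   0.34290318 -0.56492103]
```

send_rows --moves '[0,0,0,0,0,-0.15,-1,0,0,0,0,0,-0.15,-1,0,0,0,0,0,0,-1,0,0,0,0,0,0,-1]'

```text
time_s: 7.2
position: [0.469, -0.2845, 0.0176]
tcp_rot: [[-0.839, 0.544, 0.0], [0.544, 0.839, -0.0], [-0.0, -0.0, -1.0]]
force: [-0.4, -0.0, 0.0]
opening: 0.608
```

send_rows --moves '[-0.0,0,0,-0.07,0.1,-0.05,-1,0,0,0,0,0,-0.05,-1,0,0,0,0,0,0,-1]'

```text
time_s: 7.5
position: [0.4687, -0.284, 0.0173]
tcp_rot: [[-0.839, 0.544, 0.001], [0.544, 0.839, -0.001], [-0.001, -0.0, -1.0]]
force: [-0.8, -0.8, 4.6]
opening: 0.611
```

send_rows --moves '[0,0,0,0,0,0,0.6,0,0,0,0,0,0,0.6,0,0,0,0,0,0,0.6,0,0,0,0,0,1,0.6,0,0,0,0,0,2,0.6,0,0,0,0,0,3,0.6,0,0,0,0,0,3,0.6,0,0,0,0,0,3,0.6,0,0,0,2.5,2,0,0.6,0,0,0,2.5,2,0,0.6,0,0,0,2.5,2,0,0.6,0,0,0,2.5,2,0,0.6,0,0,0,2.5,2,0,0.6,0,0,0,2.8,1.9,0,0.6,0,0,0,0,0,0,0.6]'

```text
time_s: 9.0
position: [0.6246, -0.162, 0.1373]
tcp_rot: [[-0.841, 0.541, 0.004], [0.541, 0.841, -0.0], [-0.003, 0.002, -1.0]]
force: [0.8, -0.0, 0.4]
opening: 0.807
```

```bash
python3 - <<'E'
from m import *
c=cam('wrist'); cv2.imwrite('pics/w4.png',c['bgr']);t=cam('top'); cv2.imwrite('pics/t4.png',cv2.resize(t['bgr'][200:290,310:430],None,fx=6,fy=6));d=cam('side');cv2.imwrite('pics/s4.png',cv2.resize(d['bgr'][40:220,200:400],None,fx=3,fy=3)); s=read_state(); print(s['time_s'],s['position'],s['opening']*87,s['force'])
print(proj(c,[.6212,-.1652,.01]))
E
```

```text
9.15 [ 0.62046693 -0.16433976  0.13655294] 69.64417056827381 [-0.33071727 -0.93953959  0.06332169]
[[254.16408338 182.25640213]]
```

View pics/w4.png

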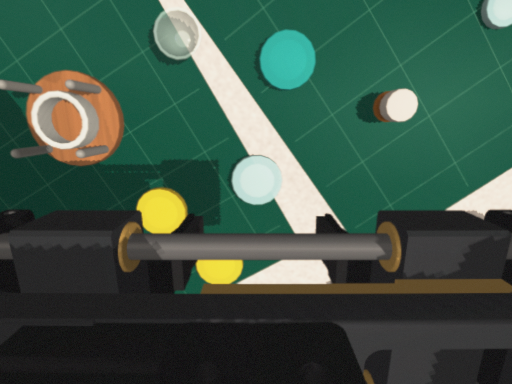

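View pics/t4.png

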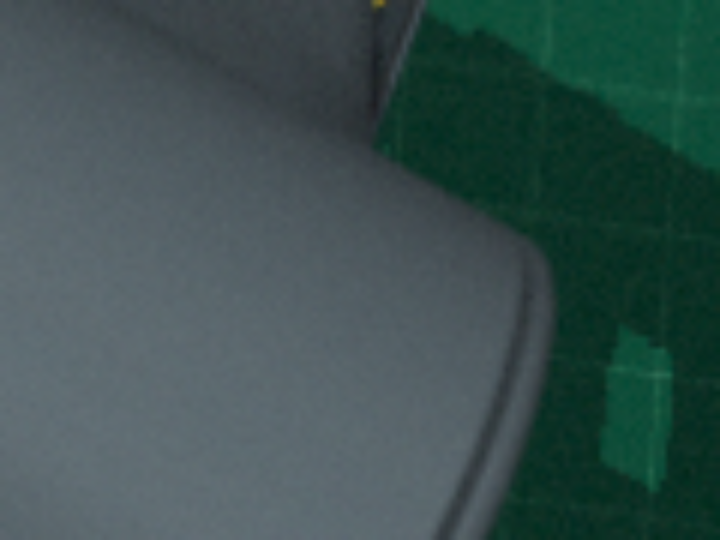

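View pics/s4.png

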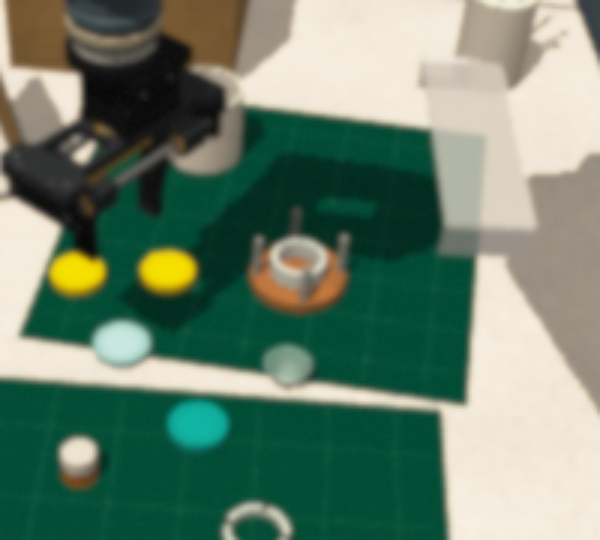

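The spacer lies flat between the posts. I measure the lens again now that the arm has settled.

```bash
python3 - <<'E'
from m import *
c=cam('wrist');s=read_state();print(s['time_s'],s['position'])
hsv=cv2.cvtColor(c['bgr'],cv2.COLOR_BGR2HSV);M=masks(c);
print(hsv[180,257]); print('lens',*blob(c,M['lens'],(.6212,-.1652),.005))
print(proj(c,[.6212,-.1652,.005]))
E
```

```text
9.2 [ 0.62017804 -0.16476547  0.13654336]
[ 78  19 232]
lens [260.6 182.7] [ 0.6214 -0.1624  0.005 ] r mm 26.2 26.8 27.9
[[258.380841  183.8832663]]
```

send_rows --moves '[0,0,0,0.1,0.05,-2.0,0.6,0,0,0,0,0,-2.2,0.6,0,0,0,0,0,-2.2,0.6,0,0,0,0,0,-2.2,0.6,0,0,0,0,0,-2.2,0.6,0,0,0,0,0,-1.6,0.6,0,0,0,0,0,-0.5,0.6,0,0,0,0,0,-0.4,0.6,0,0,0,0,0,0,0.6,0,0,0,0,0,0,0.6]'

```text
time_s: 10.2
position: [0.6229, -0.1644, 0.0045]
tcp_rot: [[-0.839, 0.544, 0.002], [0.544, 0.839, -0.001], [-0.002, 0.0, -1.0]]
force: [0.4, -0.2, 1.0]
opening: 0.798
```

send_rows --moves '[0,0,0,-0.1,0,-0.1,0.6,0,0,0,0,0,0,-1,0,0,0,0,0,0,-1,0,0,0,0,0,0,-1,0,0,0,0,0,0,-1,0,0,0,0,0,0,-1,0,0,0,0,0,0,-1,0,0,0,0,0,0,-1]'

```text
time_s: 11.0
position: [0.6214, -0.164, 0.0028]
tcp_rot: [[-0.839, 0.544, 0.0], [0.544, 0.839, -0.0], [-0.0, 0.0, -1.0]]
force: [-0.2, 1.3, 2.3]
opening: 0.607
```

send_rows --moves '[0,0,0,0,0,1,-1,0,0,0,0,0,2.5,-1,0,0,0,0,0,3,-1,0,0,0,0,0,3,-1,0,0,0,0,0,3,-1,0,0,0,-1.5,-1.2,0,-1,0,0,0,-2.2,-1.7,0,-1,0,0,0,-2.2,-1.7,0,-1,0,0,0,-2.2,-1.7,0,-1,0,0,0,-2.2,-1.7,0,-1,0,0,0,-2.2,-1.7,0,-1,0,0,0,-1.7,-1.3,0,-1,0,0,0,-1.1,-0.9,0,-1,0,0,0,0,0,0,-1,0,0,0,0,0,0,-1,0,0,0,0,0,0,-1]'

```text
time_s: 12.6
position: [0.469, -0.2826, 0.1277]
tcp_rot: [[-0.839, 0.544, 0.001], [0.544, 0.839, -0.0], [-0.001, 0.0, -1.0]]
force: [0.1, 0.1, -0.4]
opening: 0.602
```

```bash
python3 - <<'E'
from m import *
c=cam('wrist'); cv2.imwrite('pics/w5.png',cv2.resize(c['bgr'][130:290,190:340],None,fx=4,fy=3.7,interpolation=cv2.INTER_CUBIC))
d=cam('side');cv2.imwrite('pics/s5.png',cv2.resize(d['bgr'][40:220,200:400],None,fx=3,fy=3)); s=read_state(); print(s['time_s'],s['position'],s['opening']*87,s['force'])
E
```

```text
12.7 [ 0.46900584 -0.2824155   0.12754604] 52.69103809514609 [-0.02048038  0.18756354 -1.18746858]
```

View pics/w5.png

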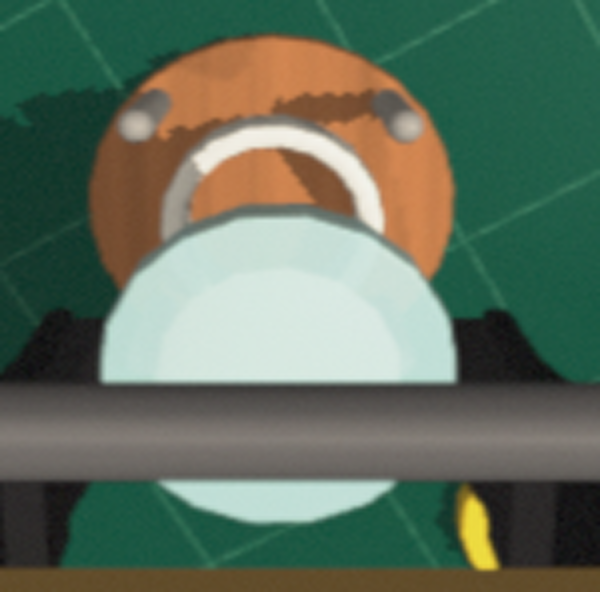

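View pics/s5.png

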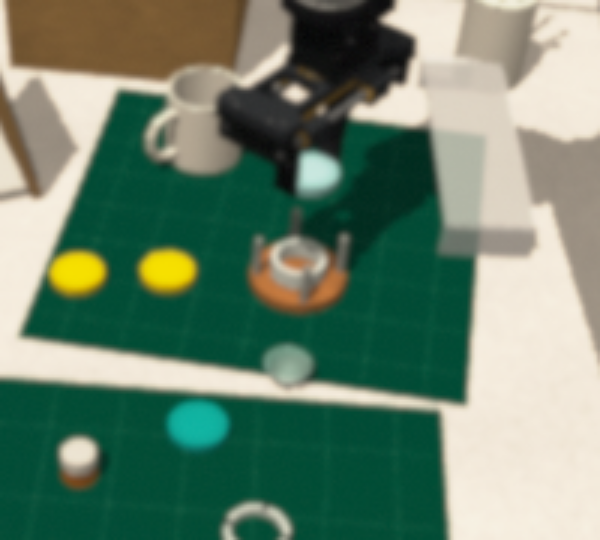

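```bash
python3 - <<'E'
from m import *
c=cam('wrist'); s=read_state(); R=np.array(s['tcp_rot']); P=np.array(s['position'])
g=lambda x,y:(190+(x+.5)/4-.5,130+(y+.5)/3.7-.5)
a=toplane(c,[g(139,124),g(406,124)],.056)[:,:2]; L=np.linalg.norm(a[1]-a[0])
m=a.mean(0); e=(a[1]-a[0])/L; n=np.array([e[1],-e[0]]); print(L,'holder',m+.029*n)
q=toplane(c,[g(273.5,125)],.032)[0,:2]; print('spacer',q+.027*n)
w=toplane(c,[g(162,220),g(385,220)],.032); print('width',np.linalg.norm(w[1]-w[0]))
r=toplane(c,[g(279,369)],P[2]-.0028+.01)[0]; print(P,'lens',r,'tool mm',(R.T@(r-P)*1000).round(1))
E
```

```text
0.0565582596606336 holder [ 0.46743294 -0.28226087]
spacer [ 0.46909221 -0.28314846]
width 0.05329719365028237
[ 0.46889816 -0.28245277  0.1275201 ] lens [ 0.46718214 -0.28071792  0.1347201 ] tool mm [ 2.4  0.5 -7.2]
```

send_rows --moves '[0,0,0,0,-0.1,0,-1,0,0,0,0,0,-1.5,-1,0,0,0,0,0,-2,-1,0,0,0,0,0,-2,-1,0,0,0,0,0,-1.5,-1,0,0,0,0,0,-1,-1,0,0,0,0,0,-0.6,-1,0,0,0,0,0,-0.2,-1,0,0,0,0,0,0,-1,0,0,0,0,0,0,-1]'

```text
time_s: 13.75
position: [0.4687, -0.2843, 0.0401]
tcp_rot: [[-0.839, 0.544, 0.001], [0.544, 0.839, -0.001], [-0.001, -0.0, -1.0]]
force: [0.5, -0.8, -0.7]
opening: 0.608
```

send_rows --moves '[0,0,0,0,0.05,-0.2,-1,0,0,0,0,0,-0.15,-1,0,0,0,0,0,0,-1,0,0,0,0,0,0,-1]'

```text
time_s: 14.15
position: [0.4683, -0.2835, 0.0361]
tcp_rot: [[-0.839, 0.544, 0.0], [0.544, 0.839, -0.0], [-0.0, -0.0, -1.0]]
force: [-0.8, 0.1, -0.8]
opening: 0.608
```

send_rows --moves '[0,0,0,0,0,-0.07,-1,0,0,0,0,0,-0.05,-1,0,0,0,0,0,0,-1,0,0,0,0,0,0,-1]'

```text
time_s: 14.55
position: [0.4682, -0.2835, 0.0348]
tcp_rot: [[-0.839, 0.544, -0.0], [0.544, 0.839, -0.0], [0.0, -0.0, -1.0]]
force: [-0.1, -0.3, -0.4]
opening: 0.61
```

send_rows --moves '[0,0,0,0,0,-0.05,-1,0,0,0,0,0,0,-1]'

```text
time_s: 14.75
position: [0.4683, -0.2835, 0.0347]
tcp_rot: [[-0.839, 0.544, 0.0], [0.544, 0.839, -0.0], [-0.0, -0.0, -1.0]]
force: [-1.2, 0.6, 3.9]
opening: 0.611
```

send_rows --moves '[0,0,0,0,0,0,0.6,0,0,0,0,0,0,0.6,0,0,0,0,0,0,0.6,0,0,0,0,0,1,0.6,0,0,0,0,0,3,0.6,0,0,0,0,0,3,0.6,0,0,0,0,0,3,0.6,0,0,0,0.1,3,0,0.6,0,0,0,0.1,4,0,0.6,0,0,0,0.1,4,0,0.6,0,0,0,0.1,4,0,0.6,0,0,0,0.1,4,0,0.6,0,0,0,0,4,0,0.6,0,0,0,0,4,0,0.6,0,0,0,0,3,0,0.6,0,0,0,0,1.8,0,0.6,0,0,0,0,0,0,0.6,0,0,0,0,0,0,0.6,0,0,0,0,0,0,0.6]'

```text
time_s: 16.65
position: [0.4736, 0.0337, 0.1346]
tcp_rot: [[-0.839, 0.545, 0.001], [0.545, 0.839, -0.0], [-0.001, 0.0, -1.0]]
force: [0.5, -0.2, 0.7]
opening: 0.801
```

```bash
python3 - <<'E'
from m import *
c=cam('wrist'); s=read_state();cv2.imwrite('pics/w6.png',c['bgr']);print(s['time_s'],s['position'])
hsv=cv2.cvtColor(c['bgr'],cv2.COLOR_BGR2HSV).astype(int);M=((hsv[...,1]<80)&(hsv[...,2]>120)).astype(np.uint8)
u,v=proj(c,[.4735,.0343,.005])[0].astype(int);W=np.zeros_like(M);W[v-36:v+36,u-36:u+36]=1;M=cv2.morphologyEx(M*W,cv2.MORPH_CLOSE,np.ones((7,7)))
print((u,v),'ret',*blob(c,M,(.4735,.0343),.005))
t=cam('top'); cv2.imwrite('pics/t6.png',cv2.resize(t['bgr'][200:290,310:430],None,fx=6,fy=6));d=cam('side');cv2.imwrite('pics/s6.png',cv2.resize(d['bgr'][95:160,260:345],None,fx=7,fy=7))
E
```

```text
16.7 [0.47358943 0.03349105 0.13455248]
(np.int64(259), np.int64(182)) ret [261.  182.5] [0.4745 0.0361 0.005 ] r mm 26.7 27.5 28.6
```

View pics/w6.png

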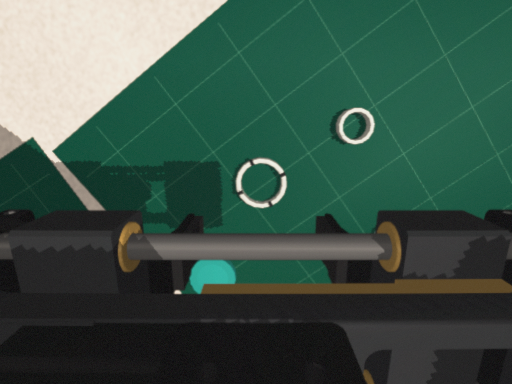

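View pics/t6.png

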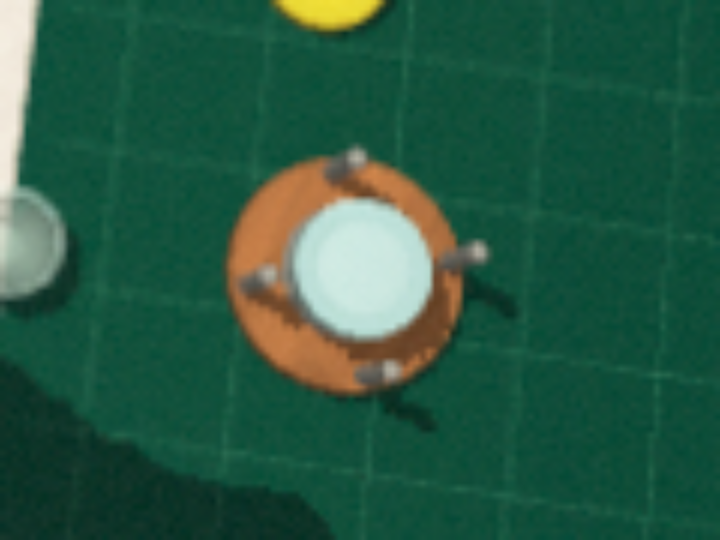

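View pics/s6.png

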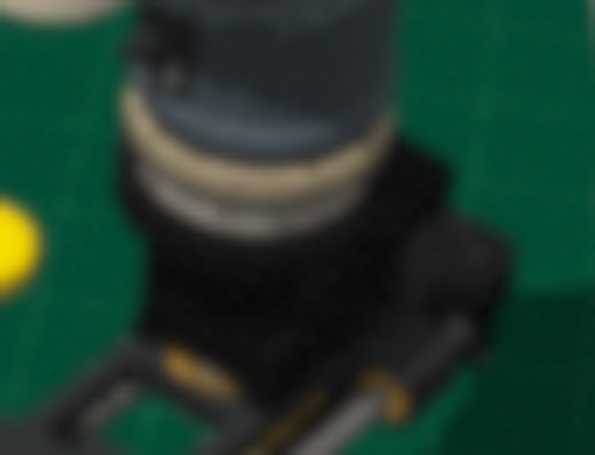

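The lens lies flat on the spacer, well inside the posts. The wrist view puts the retainer at (.4745,.0361), in line with the other cameras. I descend on it.

send_rows --moves '[0,0,0,0.05,0.13,-2.0,0.6,0,0,0,0,0,-2.2,0.6,0,0,0,0,0,-2.2,0.6,0,0,0,0,0,-2.2,0.6,0,0,0,0,0,-2.2,0.6,0,0,0,0,0,-1.5,0.6,0,0,0,0,0,-0.5,0.6,0,0,0,0,0,-0.3,0.6,0,0,0,0,0,0,0.6,0,0,0,0,0,0,0.6]'

```text
time_s: 17.8
position: [0.4743, 0.0356, 0.004]
tcp_rot: [[-0.839, 0.544, 0.001], [0.544, 0.839, -0.0], [-0.001, 0.0, -1.0]]
force: [0.2, 0.3, 0.8]
opening: 0.798
```

send_rows --moves '[0,0,0,0,0,-0.1,0.6,0,0,0,0,0,0,-1,0,0,0,0,0,0,-1,0,0,0,0,0,0,-1,0,0,0,0,0,0,-1,0,0,0,0,0,0,-1,0,0,0,0,0,0,-1,0,0,0,0,0,0,-1]'

```text
time_s: 18.6
position: [0.4738, 0.0358, 0.0025]
tcp_rot: [[-0.839, 0.544, 0.0], [0.544, 0.839, -0.0], [-0.0, 0.0, -1.0]]
force: [0.1, 0.2, 4.2]
opening: 0.603
```

send_rows --moves '[0,0,0,0,0,1,-1,0,0,0,0,0,2.5,-1,0,0,0,0,0,3,-1,0,0,0,0,0,3,-1,0,0,0,0,0,3,-1,0,0,0,-0.1,-3,0,-1,0,0,0,-0.1,-4,0,-1,0,0,0,-0.1,-4,0,-1,0,0,0,-0.1,-4,0,-1,0,0,0,-0.1,-4,0,-1,0,0,0,0,-4,0,-1,0,0,0,0,-4,0,-1,0,0,0,0,-3,0,-1,0,0,0,0,-1.9,0,-1,0,0,0,0,0,0,-1,0,0,0,0,0,0,-1,0,0,0,0,0,0,-1]'

```text
time_s: 20.3
position: [0.4682, -0.2811, 0.1272]
tcp_rot: [[-0.84, 0.543, -0.001], [0.543, 0.84, 0.002], [0.002, 0.001, -1.0]]
force: [-0.1, 0.2, -0.3]
opening: 0.601
```

```bash
python3 - <<'E'
from m import *
c=cam('wrist'); cv2.imwrite('pics/w7.png',cv2.resize(c['bgr'][130:290,190:340],None,fx=4,fy=3.7,interpolation=cv2.INTER_CUBIC))
s=read_state(); print(s['time_s'],s['position'],s['opening']*87,s['force'])
E
```

```text
20.35 [ 0.46836249 -0.28119175  0.12724018] 51.994409631693394 [ 0.33692593  0.32170223 -1.28159804]
```

View pics/w7.png

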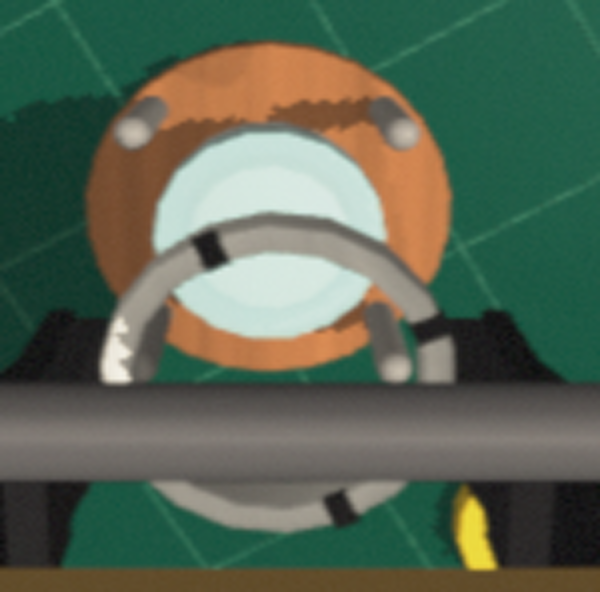

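```bash
python3 - <<'E'
from m import *
c=cam('wrist'); s=read_state(); R=np.array(s['tcp_rot']); P=np.array(s['position'])
g=lambda x,y:(190+(x+.5)/4-.5,130+(y+.5)/3.7-.5)
a=toplane(c,[g(133,132),g(404,132)],.056)[:,:2]; L=np.linalg.norm(a[1]-a[0])
m=a.mean(0); e=(a[1]-a[0])/L; n=np.array([e[1],-e[0]]); print(L,'holder',m+.029*n)
print('lens',toplane(c,[g(269.5,234)],.042)[0])
r=toplane(c,[g(278.5,377)],P[2]-.0025+.01)[0]; print(P,'ret',r,'tool mm',(R.T@(r-P)*1000).round(1))
E
```

```text
0.05745423910932628 holder [ 0.46776316 -0.28261343]
lens [ 0.46679851 -0.28187542  0.042     ]
[ 0.4685457  -0.28136182  0.12730221] ret [ 0.46756067 -0.28022032  0.13480221] tool mm [ 1.5  0.4 -7.5]
```

Lens and holder centres agree within 1.3 mm. I lower the retainer.

send_rows --moves '[0,0,0,0,-0.17,0,-1,0,0,0,0,0,-1.5,-1,0,0,0,0,0,-2,-1,0,0,0,0,0,-2,-1,0,0,0,0,0,-1,-1,0,0,0,0,0,-0.8,-1,0,0,0,0,0,-0.4,-1,0,0,0,0,0,-0.2,-1,0,0,0,0,0,-0.1,-1,0,0,0,0,0,0,-1,0,0,0,0,0,0,-1]'

```text
time_s: 21.5
position: [0.469, -0.2852, 0.0478]
tcp_rot: [[-0.839, 0.544, 0.001], [0.544, 0.839, -0.001], [-0.001, -0.0, -1.0]]
force: [-0.2, 0.3, -0.7]
opening: 0.598
```

send_rows --moves '[0,0,0,-0.05,0.15,-0.15,-1,0,0,0,0,0,-0.1,-1,0,0,0,0,0,0,-1,0,0,0,0,0,0,-1]'

```text
time_s: 21.9
position: [0.4682, -0.2834, 0.0448]
tcp_rot: [[-0.839, 0.544, -0.0], [0.544, 0.839, -0.0], [0.0, -0.0, -1.0]]
force: [-0.6, 0.2, -0.2]
opening: 0.598
```

send_rows --moves '[0,0,0,0,0,-0.05,-1,0,0,0,0,0,0,-1]'

```text
time_s: 22.1
position: [0.4683, -0.2835, 0.0445]
tcp_rot: [[-0.839, 0.544, 0.0], [0.544, 0.839, -0.0], [-0.0, -0.0, -1.0]]
force: [-0.6, 0.1, 2.1]
opening: 0.607
```

send_rows --moves '[0,0,0,0,0,-0.04,-1,0,0,0,0,0,0,-1]'

```text
time_s: 22.3
position: [0.4683, -0.2835, 0.0445]
tcp_rot: [[-0.839, 0.544, 0.0], [0.544, 0.839, -0.0], [-0.0, -0.0, -1.0]]
force: [-1.3, 0.3, 5.2]
opening: 0.602
```

Contact is confirmed at 5 N. I release, rise and move clear.

send_rows --moves '[0,0,0,0,0,0,0.6,0,0,0,0,0,0,0.6,0,0,0,0,0,0,0.6,0,0,0,0,0,1,0.6,0,0,0,0,0,3,0.6,0,0,0,0,0,3,0.6,0,0,0,0,0,3,0.6,0,0,0,0,3,1,0.6,0,0,0,0,4,0,0.6,0,0,0,0,4,0,0.6,0,0,0,0,4,0,0.6,0,0,0,0,4,0,0.6,0,0,0,0,4,0,0.6,0,0,0,0,4,0,0.6,0,0,0,0,4,0,0.6,0,0,0,0,4,0,0.6,0,0,0,0,4,0,0.6,0,0,0,0,4,0,0.6,0,0,0,0,0,0,0.6,0,0,0,0,0,0,0.6]'

```text
time_s: 24.3
position: [0.468, 0.1473, 0.1543]
tcp_rot: [[-0.84, 0.542, 0.0], [0.542, 0.84, -0.0], [-0.001, -0.0, -1.0]]
force: [-0.4, 0.1, -0.2]
opening: 0.8
```

```bash
python3 - <<'E'
from m import *
s=read_state();print(s['time_s'],s['position'],s['opening'],s['force'])
t=cam('top'); cv2.imwrite('pics/t8.png',cv2.resize(t['bgr'][200:290,310:430],None,fx=6,fy=6,interpolation=cv2.INTER_CUBIC));d=cam('side');cv2.imwrite('pics/s8.png',cv2.resize(d['bgr'][90:160,250:350],None,fx=7,fy=7,interpolation=cv2.INTER_CUBIC))
E
```

```text
24.3 [0.46804634 0.14728386 0.15434218] 0.8000844187058151 [-0.37977674  0.05576652 -0.24669499]
```

View pics/t8.png

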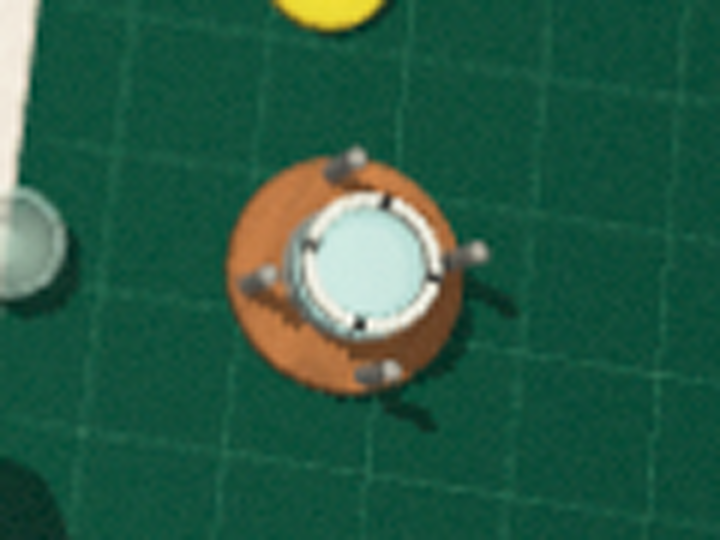

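View pics/s8.png

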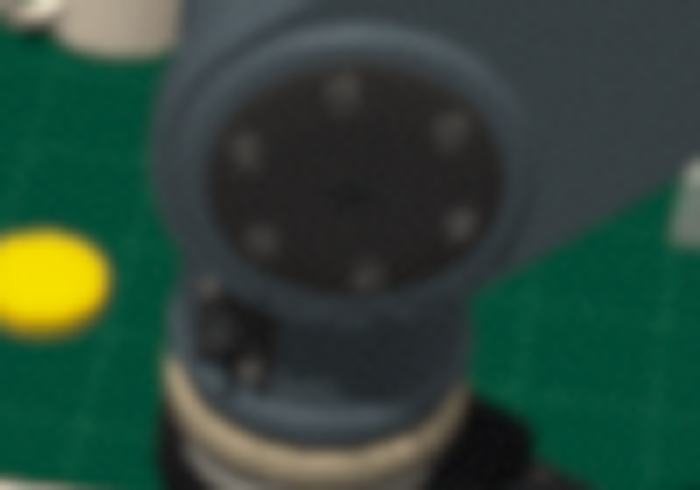

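send_rows --moves '[0,0,0,0,4,0,0.6,0,0,0,0,4,0,0.6,0,0,0,0,4,0,0.6,0,0,0,0,4,0,0.6,0,0,0,0,4,0,0.6,0,0,0,0,4,0,0.6,0,0,0,0,0,0,0.6,0,0,0,0,0,0,0.6]'

```text
time_s: 25.2
position: [0.4686, 0.3855, 0.1536]
tcp_rot: [[-0.839, 0.544, -0.001], [0.544, 0.839, -0.001], [-0.0, -0.001, -1.0]]
force: [-0.5, -0.3, -0.1]
opening: 0.799
```

```bash
python3 - <<'E'
from m import *
t=cam('top');d=cam('side');cv2.imwrite('pics/s9.png',cv2.resize(d['bgr'][90:160,250:350],None,fx=7,fy=7,interpolation=cv2.INTER_CUBIC))
g=lambda x,y:(310+(x+.5)/6-.5,200+(y+.5)/6-.5)
p=toplane(t,[g(356,158),g(479,251),g(265,274),g(391,370)],.056).mean(0);r=toplane(t,[g(373.5,266)],.052)[0];l=toplane(t,[g(362,269.5)],.042)[0]
print(p,r,l,'mm off: ret',(r-p)[:2]*1e3,'lens',(l-p)[:2]*1e3)
s=read_state();print(s['time_s'],s['position'])
E
```

```text
[ 0.46552669 -0.28313308  0.056     ] [ 0.46481608 -0.28448791  0.052     ] [ 0.46417576 -0.28269627  0.042     ] mm off: ret [-0.71061207 -1.35483364] lens [-1.35092898  0.43681455]
25.3 [0.46840861 0.38447093 0.15367304]
```

View pics/s9.png

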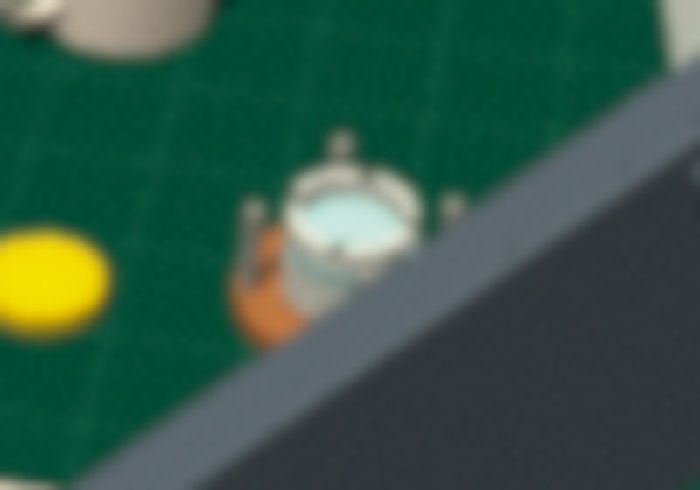

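The stack is flat and centred: retainer on lens on spacer, with the centres within about 1.5 mm. I hand in.

```bash
python3 -c "
from rig import hand_in;print(hand_in())"
```

```text
the job is handed in; nothing more can be done
None
```

I stacked the tall spacer, then the 54 mm clear lens, then the notched retaining ring in the four-post holder, in that order. I lowered each until light contact (about 4–5 N at the wrist) before letting go. I handed the job in at about 25 s, with the gripper open and well clear of the stack.

- **Last checks:** In the top view, the retainer sits about 1.5 mm and the lens about 1.4 mm from the centre of the posts. Both look flat and untouched. The spacer measured within about 2 mm of centre from the wrist camera after I placed it.
- **What disagreed:** The top and side cameras differed from each other by about 3–4 mm throughout, so I averaged them and checked against the wrist camera. Parts held in the gripper also looked 1.5–2.4 mm off the tool centre in the wrist view.
- **What I could not see:** In the last side view the arm hid the lower right of the stack, but the visible part looked level.

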